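# Empty a carousel tray into the feed hopper

## Robot

A 7-joint arm with a two-finger parallel gripper is mounted at the origin on the work surface. World frame = base frame: x ahead of the robot, y to its left, z up, the work surface at z = 0. Lengths are in mm, angles in rad, forces in N, time in s.
With the tool pointing down it reaches from about 400 to 850 mm from the base axis. Payload 4.5 kg.
Tool frame: the origin (TCP) lies on the centre line of the jaws, within the pads' length; the fingertips stand 8 mm ahead of it and the grasp point (between the pads) lies 11 mm behind it; z points along the fingers, y is the line along which they close (so a half turn about z gives the same grasp; the last joint's range is limited). The gripper opens to 85 mm and grips with 20 to 120 N. Pads are 22 mm wide; open, the fingers measure 114 mm over their backs; the gripper's body (76 mm by 85 mm) begins 54 mm behind the grasp point. The pads swing forward as they close: fully open they stand 13 mm farther back than shut.
Start: joints at [1.305, 0.689, -0.195, 1.565, 0.157, 0.902, -0.215], TCP at [184.61, -597.137, 239.317] pointing down, gripper open.
Joint ranges: [-3.01, 3.01], [-0.46, 2.08], [-1.47, 1.51], [0.13, 2.56], [-1, 4.14], [0.04, 2.09], [-2.66, 2.66]. Speed limits (rad/s): [2.57, 2.57, 3.14, 3.14, 3.14, 3.14, 3.14].

## Interface

Orientations are given as a rotation vector (axis times angle).
In Python, from workcell import observe, read_camera, camera_model, finish_job gives the robot as it stands.
- The arm moves only by the tool servo_tool, never from a script. Its argument "moves" is one flat list of numbers, 7 for each row, row after row: the turn, a rotation vector about the tool's x, y, z in degrees, then the shift along the tool's x, y, z in m, then the opening in per cent of the stroke, from 0 (shut) to 100 (fully open). In form: [wx, wy, wz, x, y, z, claw, wx, wy, wz, x, y, z, claw, ...]. A call has 1 to 10 rows; each row shifts and turns the commanded pose from where the row before left it, along the tool's axes as they then stand; what a row does not reach is not made up. A row lasts 1/8 s, in which the tool goes at most 62.5 mm and 10.7 degrees, less where a joint would pass 70% of its speed; a pose out of reach is approached as far as the arm can. A call is refused whole if a number of a shift passes 0.0625 or a number of a turn 10.7, either way. A call with a gripper value outside its range is refused whole. The fingers move at their own pace and stop on an object; "force" is the grip in N (left out, the last holds). Time passes only in rows, so rows that do not move let the fingers close. It gives the time, the measured TCP pose, the force, the opening and the grip force at its end, in the units of the state.
- observe(): the state, without advancing time (a new reading comes with each control period).
- read_camera(name): name is "scene" or "side" or "wrist"; returns the picture (384x512x3 uint8, blue, green, red); there is no depth.
- camera_model(name): a dict with "mtx" (3x3 intrinsics, pixels), "k1" (the pictures are not rectified: a ray, as slopes to the right and down, at radius r is drawn at 1 + k1 r^2 times it, then the intrinsics apply), "R" (3x3) and "t" (3): a world point X has camera coordinates R X + t. Camera axes: x right, y down, z forward; pixel columns grow to the right and rows downward; lengths in mm; the calibration is good to about 2 mm. A picture is of the moment at which its call begins: read the wrist's pose just before it. camera_model takes no time and is no camera call; for the wrist camera it gives the pose at the moment of the call.
- finish_job(): hands the job in; it is judged then, once.
The state is a dict: "time_s": time; "joints": joint angles; "joint_vel": joint speeds; "joint_torque": joint torques, N m; "tool_pos": TCP position; "ee_rot": TCP orientation; "ft_force": force on the tool from outside, world axes, zero at the start; "torque": the same for the moment, N m; "finger_gap": opening from 0.0 (shut) to 1.0 (fully open); "grip_force": force on a finger pad.
Only numpy, scipy, OpenCV 4.12 (cv2) and the standard library are available. Lean on these libraries where they do the work, as an engineer would, in place of code of your own. Each camera call takes 0.05 s, during which the arm holds its last target. There are 200 camera calls.

## Task

Turn the parts carousel by its upright posts until the scoop tray that holds the two rectangular junction boxes stands at the loading gate, the side where the guard rail is open towards the robot, and let it come to rest there. Lift that tray out by its slanted handle, carry it with the boxes in it, tip both boxes into the feed hopper, then set the empty tray back down in the pocket it came from and let go. Leave the other two trays in their pockets and the rest of the bench undisturbed.

Things in the scene. Friction and masses are not known exactly. Their poses are not given: they have to be found in the camera images.
- gate (a point): Fixed point that the wanted pocket's centre has to reach: the loading gate, on the side of the carousel facing the robot, 87.5 mm from the carousel's upright axis and 64 mm above the table (20 mm above the deck). Its +x axis points level from here to the carousel's axis, so the axis is 87.5 mm along +x. Two steel pins, 36 mm high, mark it, 188 mm from the axis, 40 mm to either side.
- carousel_base: Fixed base of the carousel: grey disc 250 mm across and 30 mm high, origin under its centre on the carousel's axis; +x points away from the gate. A steel guard rail on three uprights runs round its far half (80 deg either side of +x) at 210 mm radius, top 169 mm above the table; the half towards the robot is open.
- carousel (a joint): Turn of the carousel, rad, 0 at the start, growing counter-clockwise from above; turns both ways with light friction (1 to 2 N at a post) and stays where left. Its deck is an aluminium disc 330 mm across, top 44 mm above the table, with three like pockets 120 deg apart; each holds a scoop tray between black lips (10 mm high, 4 mm play all round), mouth to the axis, handle outward.
- pocket (a point): Centre of the wanted tray's pocket, 20 mm above the deck; turns with the carousel, 87.5 mm from its axis. +x points level to the carousel's axis. When the tray is seated, point tray_center coincides with it (within the 4 mm play) and the axes agree.
- post_1 (a point): Grip point (20 mm below the top) of an upright round steel post on the deck for turning it: 20 mm thick, top 134 mm above the table, at 125 mm radius, 60 deg counter-clockwise (from above) from the wanted pocket, midway between two pockets; it has a foot collar 32 mm wide, 12 mm high.
- post_2 (a point): The same on the second post, 60 deg clockwise from the wanted pocket.
- post_3 (a point): The same on the third post, opposite the wanted pocket.
- tray_center (a point): The wanted scoop tray, the only one with two rectangular junction boxes in it: sheet steel, 105 mm long (x), 84 mm wide (y), 40 mm high, walls and floor 4 mm, about 0.2 kg; point at the middle of its footprint, 20 mm above its underside. +z up when level, +x to its open mouth (no wall or lip on that side); the closed rear wall with the handle is at -x.
- tray_handle (a point): Grip point of the tray's black handle, (-67.5, 0, +49.2) mm from tray_center in the tray's axes. A flat plate 10 mm thick and 56 mm wide (along y) rising from the top of the rear wall, leaning 30 deg from vertical outward (to -x); it ends 24 mm beyond this point and meets the wall 36 mm before it. Grip its flat faces: fingers close in the tray's x-z plane. Axes as tray_center.
- jbox_1_center (a point): Centre of the first junction box: black plastic block with grey lid, 60 x 32 x 24 mm (x, y, z), about 0.06 kg, lying lengthwise in the wanted tray, side by side with the other. Friction on the tray is high: it slides out of the mouth when the tray is tipped mouth down by about 45 deg or more.
- jbox_2_center (a point): Centre of the second, identical junction box.
- hopper_floor (a point): Centre of the inner floor, 5 mm above the table, of the feed hopper: a fixed open-topped steel box, outside 200 mm (its x) by 210 mm (its y), rim 110 mm above the table, walls 5 mm. A splash plate rises from its rim on its +x side, away from the robot, leaning outward, to 202 mm above the table. +x along its own length.
- pocket_b (a point): Centre of the next pocket counter-clockwise, 20 mm above the deck; as point pocket.
- tray_b_center (a point): Bystander: an identical tray holding two white round spools (34 mm across, 32 mm high) in pocket_b; its point and axes as tray_center. Must stay in its pocket.
- pocket_c (a point): Centre of the next pocket clockwise, 20 mm above the deck; as point pocket.
- tray_c_center (a point): Bystander: an identical, empty tray in pocket_c. Must stay in its pocket.
- ref_cell: Bystander: flat aluminium reference cell 85 x 70 x 22 mm lying on the bench between robot and carousel or hopper; origin under its centre.
- probe_bar: Bystander: contact probe bar with two dark green strips, 45 x 160 x 44 mm, long along its y; origin under its centre.
- meter: Bystander: grey hand meter 160 x 80 x 43 mm lying on the bench; origin under its centre.
- driver: Bystander: screwdriver 200 mm long lying on the bench.
- bottle: Bystander: closed white plastic bottle 64 mm across, 130 mm high, standing; origin under its centre.
Not all that is in view belongs to the job. Leave any red look-alike of the part that bears jbox_2_center alone.

How it is judged:
By the outcome, as a careful person would: the job done as asked, in the order asked, and still so for the second after the job is handed in, with the robot touching nothing.
It also fails if it takes over 72 s, if anything falls off the work surface, if the arm or the gripper's body presses on something with over 40 N, if the wrist force passes 120 N, or if a joint passes its speed limit or range.

## Working session

There is one attempt and no reset: what is moved stays moved. The work goes in short steps, Python scripts to look and compute and a tool call to move; the robot and the scene stay as the last step left them, time stands still between calls to the robot, and variables do not carry over. Pictures are saved under pics/ and viewed, at most 10 in all, crops included, and the job is handed in when it is done.

Besides the shell and the picture viewer there is one more tool, called after "Emit:" in YAML: its name, and indented under it one key for each argument. servo_tool: Moves the arm, as the interface text tells. Its arguments: {"type":"object","properties":{"moves":{"type":"array","items":{"type":"number"}},"force":{"type":"number"}},"required":["moves"]}

```bash
ls; mkdir -p pics
python3 - <<'E'
from workcell import *
import cv2,numpy as np
s=observe();print(s)
for n in("scene","side"):
    cv2.imwrite(f"pics/{n}0.png",read_camera(n));print(n,camera_model(n))
E
```

```text
pics
{'time_s': 0.0, 'joints': array([ 1.30480353,  0.68997972, -0.19451148,  1.56635825,  0.15728126,
        0.90249614, -0.21507326]), 'joint_vel': array([-0.00131713,  0.00010125, -0.00127801, -0.00032636,  0.00044242,
        0.00054177, -0.00074531]), 'joint_torque': array([ 6.94341907e-04, -5.39597940e+01, -1.26681279e+00, -1.58538347e+01,
        8.94878351e-03,  9.62742342e-03, -2.05167117e-05]), 'tool_pos': array([ 184.34229798, -596.52501048,  238.48283843]), 'ee_rot': array([-3.10455262e+00, -4.69035981e-01,  6.23217744e-04]), 'ft_force': array([-0.59916047, -0.39779533, -1.2044998 ]), 'torque': array([-0.02483501,  0.05426807,  0.02423511]), 'grip_force': 0.0, 'finger_gap': 1.0059296445138202}
scene {'mtx': array([[425.56824957,   0.        , 255.43057538],
       [  0.        , 425.56824957, 185.98596959],
       [  0.        ,   0.        ,   1.        ]]), 'k1': 0.04432397860651694, 'R': array([[-0.40477845,  0.91434502,  0.01129601],
       [ 0.59206308,  0.2714792 , -0.75878874],
       [-0.69686134, -0.30045338, -0.65123885]]), 't': array([ 203.87541387, -252.78585103, 1937.29597456])}
side {'mtx': array([[375.84501988,   0.        , 258.52246433],
       [  0.        , 375.84501988, 187.69426946],
       [  0.        ,   0.        ,   1.        ]]), 'k1': -0.059128508798052835, 'R': array([[ 0.95016298, -0.31133853,  0.01608203],
       [-0.18367459, -0.60074014, -0.77805843],
       [ 0.25190069,  0.73632846, -0.62798602]]), 't': array([-523.15391982,  179.72889161, 1120.82235986])}
```

View pics/scene0.png

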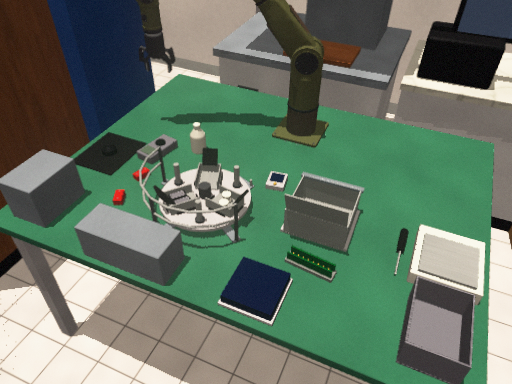

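View pics/side0.png

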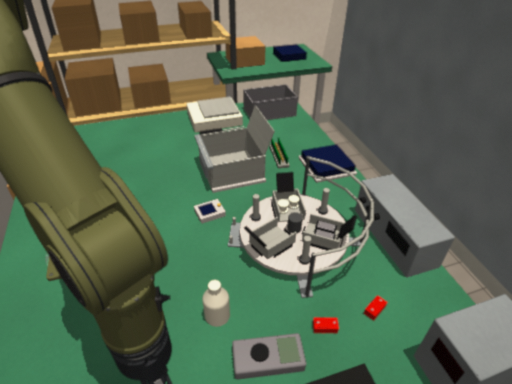

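```bash
cat > h.py <<'E'
from workcell import *
import cv2,numpy as np
from scipy.spatial.transform import Rotation as Ro
def ray(cm,uv):
    m=cm["mtx"];d=np.array([(uv[0]-m[0,2])/m[0,0],(uv[1]-m[1,2])/m[1,1]]);s=d.copy()
    for _ in range(20): s=d/(1+cm["k1"]*(s@s))
    R=cm["R"];return -R.T@cm["t"],R.T@np.array([s[0],s[1],1])
def onz(cm,uv,z):
    c,d=ray(cm,uv);return c+d*(z-c[2])/d[2]
def proj(cm,X):
    p=cm["R"]@np.array(X,float)+cm["t"];s=p[:2]/p[2];s=s*(1+cm["k1"]*(s@s));m=cm["mtx"]
    return np.array([m[0,0]*s[0]+m[0,2],m[1,1]*s[1]+m[1,2]])
def tri(c1,u1,c2,u2):
    a,d=ray(c1,u1);b,e=ray(c2,u2)
    st=np.linalg.lstsq(np.c_[d,-e],b-a,rcond=None)[0];p=a+d*st[0];q=b+e*st[1]
    return (p+q)/2,np.linalg.norm(p-q)
E
python3 - <<'E'
from h import *
a=cv2.imread("pics/side0.png")[150:305,225:385];b=cv2.imread("pics/scene0.png")[130:250,130:260]
A=cv2.resize(a,None,fx=2.5,fy=2.5,interpolation=cv2.INTER_CUBIC);B=cv2.resize(b,None,fx=3,fy=3,interpolation=cv2.INTER_CUBIC)
o=np.zeros((390,800,3),np.uint8);o[:A.shape[0],:400]=A[:390];o[:360,402:792]=B;cv2.imwrite("pics/c0.png",o)
E
```

```text
(no output)
```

View pics/c0.png

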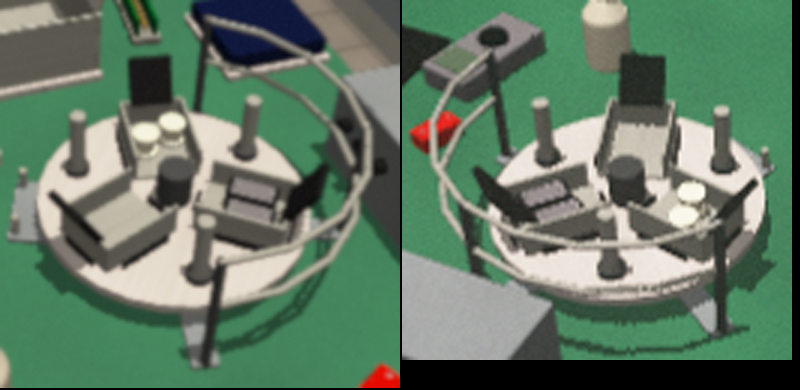

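Run:
```python
from h import *
S=camera_model("side");C=camera_model("scene")
sp=[(255.8,195.5),(325.8,189.5),(307.8,237)];cp=[(176.3,164),(236.7,167),(198.3,201)]
for i,a in enumerate(sp):
    print("side",i,onz(S,a,134).round(1))
for j,b in enumerate(cp): print("scene",j,onz(C,b,134).round(1))
# deck circle
for cm,f,lo in((S,"side0",None),(C,"scene0",None)):
    im=cv2.imread(f"pics/{f}.png");h=cv2.cvtColor(im,cv2.COLOR_BGR2HSV)
    m=((h[...,2]>170)&(h[...,1]<60)).astype(np.uint8)
    c=proj(cm,np.mean([onz(S,a,134) for a in sp],0)*[1,1,0]+[0,0,44])
    mm=np.zeros_like(m);cv2.circle(mm,tuple(c.astype(int)),80,1,-1);m&=mm
    cs,_=cv2.findContours(m,0,2);cc=max(cs,key=cv2.contourArea)[:,0]
    P=np.array([onz(cm,p,44)[:2] for p in cc])
    rng=np.random.default_rng(0);best=None
    for _ in range(2000):
        q=P[rng.choice(len(P),3,replace=False)]
        A=np.c_[2*q,np.ones(3)]
        try:x=np.linalg.solve(A,(q**2).sum(1))
        except Exception:continue
        r=np.sqrt(max(0,x[2]+x[:2]@x[:2]))
        if abs(r-165)>8: continue
        n=(abs(np.hypot(*(P-x[:2]).T)-r)<3).sum()
        if best is None or n>best[0]:best=(n,x[:2],r)
    print(f,len(P),best,c)
# gate pins
for a in[(233,218),(231,239)]: print("pin",onz(S,a,30))
```

```text
side 0 [516.6 -70.9 134. ]
side 1 [ 729.  -106.4  134. ]
side 2 [ 595.5 -272.2  134. ]
scene 0 [ 590.8 -271.6  134. ]
scene 1 [516.4 -68.7 134. ]
scene 2 [ 728.1 -103.8  134. ]
side0 85 (np.int64(28), array([ 613.33271869, -149.79345555]), np.float64(164.04294096580557)) [293.94032595 228.21760209]
scene0 225 (np.int64(39), array([ 606.20587347, -179.01934841]), np.float64(168.8838587090074)) [204.90823601 196.17090788]
pin [452.75217146 -37.70261011  30.        ]
pin [ 423.36668252 -123.46319417   30.        ]
```

Candidates: the tray with two dark boxes is at side (325,228) / scene (178,197), the spool tray at side (288,205), and the empty tray at side (272,237). The crop shows two rectangular grey-lidded boxes in the first, so that is the one. It sits at about -39° about the axis (613,-149), and the gate is at about 159°. The red blocks are lying loose on the table.

I'll go above the post at 141°.

Emit:
servo_tool:
  moves: [0,0,0,0.0473,-0.0405,0,50,0,0,0,0.0473,-0.0405,0,50,0,0,0,0.0473,-0.0405,0,50,0,0,0,0.0473,-0.0405,0,50,0,0,0,0.0473,-0.0405,0,50,0,0,0,0.0473,-0.0405,0,50,0,0,0,0.0473,-0.0405,0,50,0,0,0,0.0473,-0.0405,0,50,0,0,0,0.0473,-0.0405,0,50,0,0,0,0.0473,-0.0405,0,50]
  force: 20

```text
time_s: 1.35
tool_pos: [517.6, -68.8, 239.1]
ee_rot: [3.106, 0.469, -0.001]
ft_force: [0.2, -0.9, 0.1]
finger_gap: 0.5
grip_force: 0.0
```

Emit:
servo_tool:
  moves: [0,0,-10.5,0,0,0,50,0,0,-10.5,0,0,0,50,0,0,-10.5,0,0,0,50,0,0,-10.5,0,0,0,50,0,0,-10.5,0,0,0,50,0,0,-10.5,0,0,0,50,0,0,-10.5,0,0,0,50,0,0,-10.5,0,0,0,50,0,0,-10.5,0,0,0,50,0,0,-10.5,0,0,0,50]

```text
time_s: 2.6
tool_pos: [516.5, -70.7, 239.0]
ee_rot: [-1.511, -2.754, 0.001]
ft_force: [-0.3, 0.2, 0.2]
finger_gap: 0.5
grip_force: 0.0
```

Run:
```python
from h import *
cm=camera_model("wrist");np.save("w1.npy",cm,allow_pickle=True)
cv2.imwrite("pics/w1.png",read_camera("wrist"))
print(-cm["R"].T@cm["t"],cm["R"].round(2))
for X in[(516.5,-69.8,134),(438,-80,36),(613,-149,44)]:print(proj(cm,X))
```

```text
[479.38960097 -12.82526999 374.37818675] [[ 0.84  0.54 -0.  ]
 [ 0.52 -0.81  0.27]
 [ 0.15 -0.23 -0.96]]
[256.57005839 189.46955378]
[195.51259908 139.25162545]
[286.22780554 258.81510294]
```

View pics/w1.png

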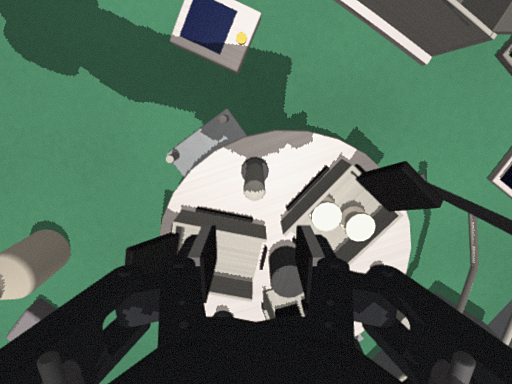

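Run:
```python
from h import *
cm=np.load("w1.npy",allow_pickle=True).item()
o=np.array([612.9,-149.1])
p=[onz(cm,u,36)[:2] for u in[(171,158),(223.5,118)]]
for q in p+[np.mean(p,0)]: print(q,np.hypot(*(q-o)),np.degrees(np.arctan2(*(q-o)[::-1])))
print(np.hypot(*(p[0]-p[1])))
g=cv2.cvtColor(cv2.imread("pics/w1.png"),cv2.COLOR_BGR2GRAY)
cv2.imwrite("pics/w1c.png",cv2.resize(cv2.imread("pics/w1.png")[100:215,150:290],None,fx=5,fy=5,interpolation=cv2.INTER_CUBIC))
```

```text
[ 423.98744867 -115.26930238] 191.91786824728456 169.84702237837556
[453.30963043 -41.41453043] 192.52336589915842 145.99003080116324
[438.64853955 -78.3419164 ] 188.06987495104295 157.89946289597495
79.46268107132364
```

View pics/w1c.png

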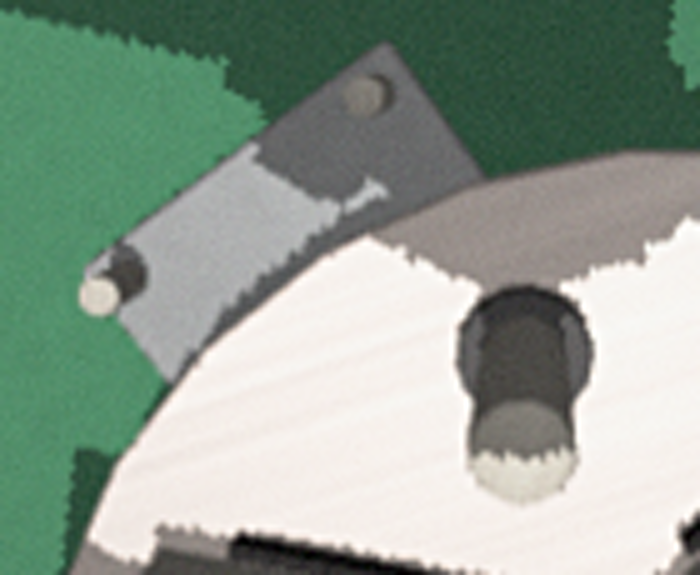

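Run:
```python
from h import *
cm=np.load("w1.npy",allow_pickle=True).item()
o=np.array([612.9,-149.1])
p=[onz(cm,u,36)[:2] for u in[(169.6,159.2),(223.2,119)]]
for q in p+[np.mean(p,0)]: print(q,np.hypot(*(q-o)),np.degrees(np.arctan2(*(q-o)[::-1])))
d=p[1]-p[0];print(np.hypot(*d),np.degrees(np.arctan2(d[0],-d[1]))%360)
q=onz(cm,(254.6,190),134)[:2];print(q,np.hypot(*(q-o)),np.degrees(np.arctan2(*(q-o)[::-1])))
```

```text
[ 423.23981936 -117.46530785] 192.28036266926074 170.53042897524924
[453.59919192 -42.56848817] 191.63953263266325 146.22759832942103
[438.41950564 -80.01689801] 187.65904692429297 158.3996061799927
80.81599533285556 157.93486190917054
[515.30967929 -71.13227504] 124.91131587291028 141.3776326717019
```

Emit:
servo_tool:
  moves: [0,0,-9.3,0,0,0,50,0,0,-9.3,0,0,0,50,0,0,0,0,0,0.05,50,0,0,0,0,0,0.05,50,0,0,0,0,0,0.031,50,0,0,0,0,0,0,0,0,0,0,0,0,0,0,0,0,0,0,0,0,0,0,0,0,0,0,0]
  force: 20

```text
validation failed for argument at $.mo...
```

Emit:
servo_tool:
  moves: [0,0,-9.3,0,0,0,50,0,0,-9.3,0,0,0,50,0,0,0,0,0,0.05,50,0,0,0,0,0,0.05,50,0,0,0,0,0,0.031,50,0,0,0,0,0,0,0,0,0,0,0,0,0,0,0,0,0,0,0,0,0]
  force: 20

```text
time_s: 3.65
tool_pos: [515.6, -70.8, 107.7]
ee_rot: [-1.055, -2.957, 0.001]
ft_force: [-0.1, 0.9, -20.7]
finger_gap: 0.225
grip_force: 21.1
```

Emit:
servo_tool:
  moves: [0,0,5,-0.0005,0.0109,0,0,0,0,5,-0.0005,0.0109,0,0,0,0,0,0,0,0,0]

```text
time_s: 4.03
tool_pos: [531.9, -54.5, 108.0]
ee_rot: [-1.307, -2.856, -0.0]
ft_force: [-0.2, 0.2, -19.4]
finger_gap: 0.225
grip_force: 21.3
```

```bash
cat >> h.py <<'E'
o=np.array([612.9,-149.1])
def rep():
    s=observe();p=s["tool_pos"];M=Ro.from_rotvec(s["ee_rot"]).as_matrix();d=p[:2]-o
    print("t",round(s["time_s"],2),"pos",p.round(1),"r",np.hypot(*d).round(1),"ang",np.degrees(np.arctan2(d[1],d[0])).round(2),"x",M[:,0].round(3),"y",M[:,1].round(3),"z",M[:,2].round(3),"F",s["ft_force"].round(1),"q",s["joints"].round(2),"gap",round(s["finger_gap"],3),"gf",round(s["grip_force"],1));return s,M
E
python3 -c "
from h import *
rep()"
```

```text
t 4.03 pos [531.9 -54.5 108. ] r 124.5 ang 130.57 x [-0.654  0.757  0.001] y [ 0.757  0.654 -0.   ] z [-0.001  0.001 -1.   ] F [ -0.2   0.2 -19.4] q [ 0.34  0.82 -0.55  1.94  0.75  0.59  0.01] gap 0.225 gf 21.3
```

Emit:
servo_tool:
  moves: [0,0,9,-0.0015,0.0195,0,0,0,0,9,-0.0015,0.0195,0,0,0,0,9,-0.0015,0.0195,0,0,0,0,9,-0.0015,0.0195,0,0,0,0,9,-0.0015,0.0195,0,0,0,0,9,-0.0015,0.0195,0,0,0,0,9,-0.0015,0.0195,0,0,0,0,9,-0.0015,0.0195,0,0,0,0,0,0,0,0,0]

```text
time_s: 5.15
tool_pos: [678.2, -44.6, 108.1]
ee_rot: [2.736, 1.54, -0.001]
ft_force: [-0.6, -2.4, -12.9]
finger_gap: 0.229
grip_force: 22.0
```

```bash
python3 -c "
from h import *
rep()"
```

```text
t 5.15 pos [678.2 -44.6 108.1] r 123.3 ang 57.99 x [ 0.519  0.855 -0.001] y [ 0.855 -0.519  0.001] z [-0.    -0.002 -1.   ] F [ -0.6  -2.4 -12.9] q [ 0.13  0.93 -0.27  1.48  0.31  0.78 -0.8 ] gap 0.229 gf 22.0
```

Emit:
servo_tool:
  moves: [0,0,9,-0.0014,0.0195,0,0,0,0,9,-0.0014,0.0195,0,0,0,0,9,-0.0014,0.0195,0,0,0,0,9,-0.0014,0.0195,0,0,0,0,9,-0.0014,0.0195,0,0,0,0,9,-0.0014,0.0195,0,0,0,0,9,-0.0014,0.0195,0,0,0,0,9,-0.0014,0.0195,0,0,0,0,7,-0.001,0.015,0,0,0,0,0,0,0,0,0]

```text
time_s: 6.4
tool_pos: [730.3, -192.6, 108.2]
ee_rot: [3.093, -0.55, -0.001]
ft_force: [1.0, -1.1, -11.8]
finger_gap: 0.226
grip_force: 22.0
```

```bash
python3 -c "
from h import *
rep()
cv2.imwrite('pics/side1.png',read_camera('side'));cv2.imwrite('pics/scene1.png',read_camera('scene'))
a=cv2.imread('pics/side1.png')[150:305,225:385]
b=cv2.imread('pics/scene1.png')[130:250,130:260]
A=cv2.resize(a,None,fx=2.5,fy=2.5,interpolation=cv2.INTER_CUBIC);B=cv2.resize(b,None,fx=3,fy=3,interpolation=cv2.INTER_CUBIC)
o=np.zeros((390,800,3),np.uint8);o[:A.shape[0],:400]=A[:390];o[:360,402:792]=B;cv2.imwrite('pics/c1.png',o)
"
```

```text
t 6.4 pos [ 730.3 -192.6  108.2] r 125.2 ang -20.33 x [ 0.939 -0.344 -0.001] y [-0.344 -0.939  0.   ] z [-0.001  0.    -1.   ] F [  1.   -1.1 -11.8] q [ 0.17  1.02  0.07  1.2  -0.07  0.92 -1.68] gap 0.226 gf 22.0
```

View pics/c1.png

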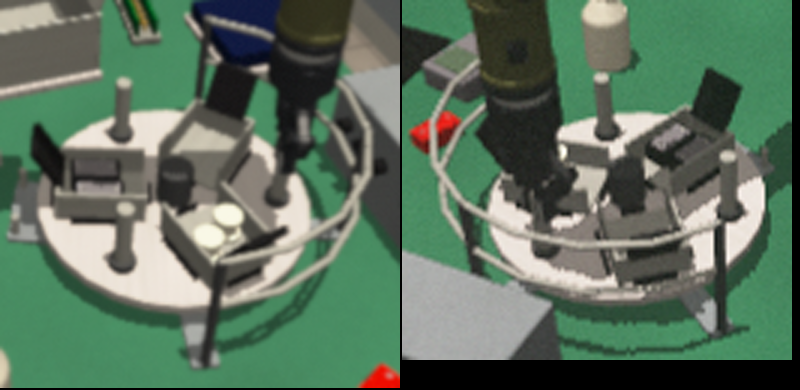

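Emit:
servo_tool:
  moves: [0,0,1.3,0,0.0028,0,0,0,0,0,0,0,0,0,0,0,0,0,0,0,0,0,0,0,0,0,0,50,0,0,0,0,0,0,50,0,0,0,0,0,-0.05,50,0,0,0,0,0,-0.05,50,0,0,0,0,0,0,50]

```text
time_s: 7.5
tool_pos: [734.6, -195.5, 216.1]
ee_rot: [3.085, -0.587, 0.023]
ft_force: [0.6, -1.1, -0.9]
finger_gap: 0.501
grip_force: 0.0
```

Run:
```python
from h import *
rep()
for n in("side","scene"): cv2.imwrite(f"pics/{n}2.png",read_camera(n))
# bright-rim crops for hopper + posts
S=camera_model("side");C=camera_model("scene")
a=cv2.imread("pics/side2.png");b=cv2.imread("pics/scene2.png")
A=cv2.resize(a[100:280,190:320],None,fx=3.2,fy=3.2,interpolation=cv2.INTER_CUBIC);B=cv2.resize(b[140:255,220:370],None,fx=2.5,fy=2.5,interpolation=cv2.INTER_CUBIC)
q=np.zeros((590,800,3),np.uint8);q[:A.shape[0],:416]=A;q[:B.shape[0],420:420+B.shape[1]]=B
cv2.imwrite("pics/c2.png",q)
```

```text
t 7.5 pos [ 734.6 -195.5  216.1] r 130.3 ang -20.87 x [ 0.93  -0.367  0.014] y [-0.367 -0.93  -0.002] z [ 0.014 -0.004 -1.   ] F [ 0.6 -1.1 -0.9] q [ 0.16  0.91  0.09  1.12 -0.08  1.1  -1.7 ] gap 0.501 gf 0.0
```

View pics/c2.png

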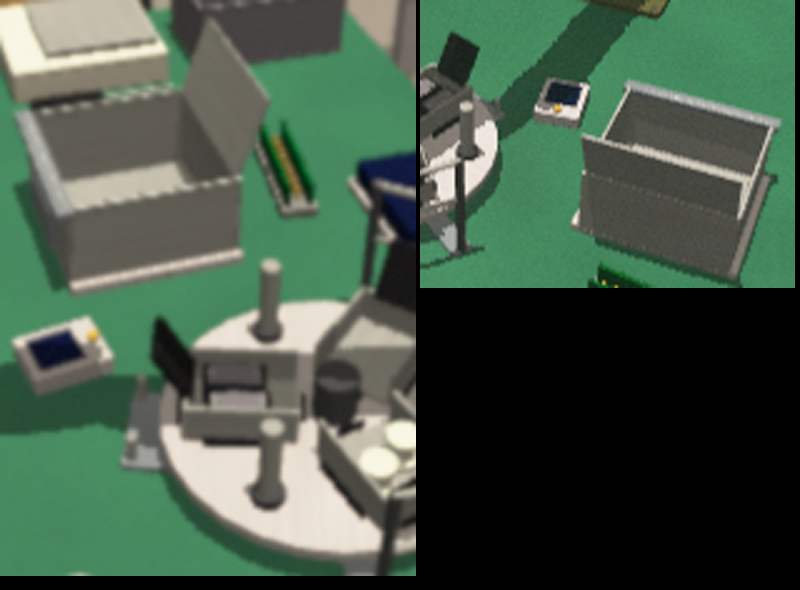

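Run:
```python
from h import *
S=camera_model("side");C=camera_model("scene")
for u in[(196.3,135.9),(211.9,166.3),(265.6,156.9),(247.8,128.1)]:print("rim S",onz(S,u,110).round(1))
for u in[(303.2,175.2),(363.2,190)]:print("rim C",onz(C,u,110).round(1))
for n,c,u in[("S",S,(274.4,183)),("S",S,(274.7,233)),("C",C,(220+47/2.5,140+104/2.5))]:
    p=onz(c,u,134)[:2]-o;print(n,np.hypot(*p),np.degrees(np.arctan2(*p[::-1])))
for u in[(190+20/3.2,100+350/3.2),(190+110/3.2,100+355/3.2),(190+30/3.2,100+392/3.2),(190+88/3.2,100+320/3.2)]:print("ref",onz(S,u,22).round(0))
```

```text
rim S [417.3 355.4 110. ]
rim S [430.7 145.2 110. ]
rim S [622.6 145.9 110. ]
rim S [621.  355.4 110. ]
rim C [432.6 153.4 110. ]
rim C [423.1 366.4 110. ]
S 120.70270786026687 100.93336819734888
S 126.89882475673741 -138.89253146338282
C 124.84490020394293 102.47630623347776
ref [350.  45.  22.]
ref [437.  11.  22.]
ref [348. -18.  22.]
ref [428.  71.  22.]
```

Emit:
servo_tool:
  moves: [0,0,0,-0.057,0,-0.005,100,0,0,0,-0.057,0,-0.005,100,0,0,0,-0.057,0,-0.005,100,0,0,0,-0.057,0,-0.005,100,0,0,0,-0.057,0,-0.005,100,0,0,-10,0,0,0,100,0,0,-10,0,0,0,100,0,0,-10,0,0,0,100,0,0,-10,0,0,0,100]

```text
time_s: 8.72
tool_pos: [464.6, -89.4, 232.6]
ee_rot: [-3.099, -0.514, 0.002]
ft_force: [0.8, -0.6, -0.0]
finger_gap: 0.999
grip_force: 0.0
```

Emit:
servo_tool:
  moves: [0,0,-10,0,0,0,100,0,0,-10,0,0,0,100,0,0,-10,0,0,0,100,0,0,-10,0,0,0,100,0,0,-10,0,0,0,100,0,0,0,0,0,0,100]

```text
time_s: 9.48
tool_pos: [464.7, -89.5, 232.6]
ee_rot: [-2.598, -1.764, 0.001]
ft_force: [-0.6, 0.1, 0.1]
finger_gap: 1.002
grip_force: 0.0
```

Run:
```python
from h import *
rep()
cm=camera_model("wrist");np.save("w2.npy",cm,allow_pickle=True)
cv2.imwrite("pics/w2.png",cv2.resize(read_camera("wrist"),(768,576),interpolation=cv2.INTER_CUBIC))
```

```text
t 9.47 pos [464.7 -89.5 232.6] r 159.7 ang 158.11 x [0.369 0.93  0.   ] y [ 0.93  -0.369 -0.002] z [-0.001  0.001 -1.   ] F [-0.6  0.1  0.1] q [ 0.35  0.53 -0.4   2.01  0.32  0.67 -0.63] gap 1.002 gf 0.0
```

View pics/w2.png

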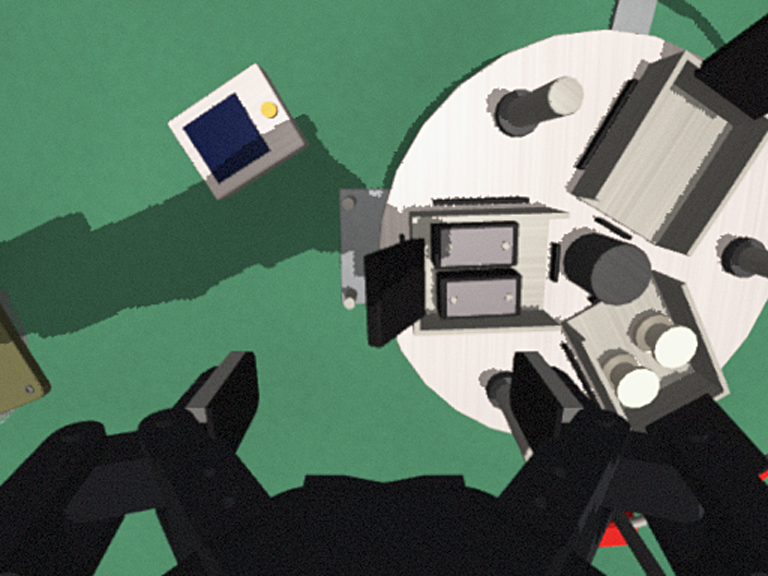

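Run:
```python
from h import *
cm=np.load("w2.npy",allow_pickle=True).item()
f=lambda u,z:onz(cm,((u[0]+.5)/1.5-.5,(u[1]+.5)/1.5-.5),z)
def pol(n,q):
    d=q[:2]-o;print(n,q.round(1),"r",np.hypot(*d).round(1),"a",np.degrees(np.arctan2(*d[::-1])).round(2))
p=[f((349,202),36),f((350,302),36)]
for i in p:pol("pin",i)
pol("gate",(p[0]+p[1])/2)
d=(p[0]-p[1])[:2];print("pin sep",np.hypot(*d),np.degrees(np.arctan2(d[0],-d[1])))
pol("post",f((566,95),134))
c=[f(u,84) for u in[(411,213),(413,333),(568,213),(564,330)]]
for i in c:pol("rim",i)
pol("rear mid",(c[0]+c[1])/2);pol("mouth mid",(c[2]+c[3])/2)
h=[f(u,134) for u in[(365,257),(369,346)]];[pol("handle top",i) for i in h];pol("ht mid",(h[0]+h[1])/2)
m=(c[2]+c[3]-c[0]-c[1])[:2];print(np.degrees(np.arctan2(m[1],m[0])))
# deck circle
im=cv2.imread("pics/w2.png");hh=cv2.cvtColor(im,cv2.COLOR_BGR2HSV)
P=np.array([f(u,44)[:2] for u in[(485,74),(560,37),(640,31),(430,130),(398,190),(384,255),(402,345),(430,388),(480,428)]])
x=np.linalg.lstsq(np.c_[2*P,np.ones(len(P))],(P**2).sum(1),rcond=None)[0];r=np.sqrt(x[2]+x[:2]@x[:2]);print("deck",x[:2],r,(np.hypot(*(P-x[:2]).T)-r).round(1))
```

```text
pin [454.1 -42.3  36. ] r 191.4 a 146.07
pin [ 423.8 -116.7   36. ] r 191.9 a 170.28
gate [438.9 -79.5  36. ] r 187.4 a 158.19
pin sep 80.36593593605589 157.7946471885231
post [589.7 -27.4 134. ] r 123.8 a 100.79
rim [494.5 -61.5  84. ] r 147.3 a 143.52
rim [ 466.  -141.4   84. ] r 147.1 a 176.99
rim [592.  -99.5  84. ] r 53.9 a 112.86
rim [ 567.6 -179.5   84. ] r 54.5 a -146.17
rear mid [ 480.2 -101.5   84. ] r 141.0 a 160.25
mouth mid [ 579.8 -139.5   84. ] r 34.5 a 163.78
handle top [461.2 -68.7 134. ] r 171.7 a 152.07
handle top [ 443.1 -119.2  134. ] r 172.4 a 170.03
ht mid [452.1 -94.  134. ] r 170.0 a 161.07
-20.891673083231346
deck [ 619.67329283 -158.65510824] 169.49431281478576 [ 0.   0.2 -0.1 -0.3 -0.1  0.6 -0.3 -0.4  0.3]
```

Emit:
servo_tool:
  moves: [0,0,0,0.0348,0.031,0,50,0,0,0,0.0348,0.031,0,50,0,0,0,0.0348,0.031,0,50,0,0,0,0,0,0.0415,50,0,0,0,0,0,0.0415,50,0,0,0,0,0,0.0415,50,0,0,0,0,0,0,0,0,0,0,0,0,0,0,0,0,0,0,0,0,0]

```text
time_s: 10.65
tool_pos: [588.9, -26.9, 108.0]
ee_rot: [-2.597, -1.766, 0.003]
ft_force: [0.8, -0.4, -22.5]
finger_gap: 0.226
grip_force: 21.9
```

Run:
```python
from h import *
rep()
```

```text
t 10.65 pos [588.9 -26.9 108. ] r 124.5 ang 101.1 x [ 0.367  0.93  -0.001] y [ 0.93  -0.367 -0.002] z [-0.002 -0.    -1.   ] F [  0.8  -0.4 -22.5] q [ 0.14  0.83 -0.3   1.77  0.4   0.6  -0.78] gap 0.226 gf 21.9
```

Emit:
servo_tool:
  moves: [0,0,0,0.0031,0.005,0,0,0,0,0,0,0,0,0,0,0,0,0,0,0,0,0,0,0,0,0,0,0]

```text
time_s: 11.15
tool_pos: [595.2, -25.8, 108.3]
ee_rot: [-2.597, -1.767, 0.002]
ft_force: [0.1, -0.5, -24.6]
finger_gap: 0.224
grip_force: 21.5
```

Emit:
servo_tool:
  moves: [0,0,0,0,0,0,50,0,0,0,0,0,0,50,0,0,0,0,0,-0.0415,50,0,0,0,0,0,-0.0415,50,0,0,0,0,0,-0.0415,50,0,0,0,-0.037,-0.035,0,100,0,0,0,-0.037,-0.035,0,100,0,0,0,-0.037,-0.035,0,100,0,0,0,0,0,0,100]

```text
time_s: 12.28
tool_pos: [454.8, -92.4, 235.0]
ee_rot: [2.598, 1.762, -0.002]
ft_force: [-0.0, 0.5, 1.4]
finger_gap: 0.999
grip_force: 0.0
```

Run:
```python
from h import *
rep()
cm=camera_model("wrist");np.save("w3.npy",cm,allow_pickle=True)
cv2.imwrite("pics/w3.png",cv2.resize(read_camera("wrist"),(768,576),interpolation=cv2.INTER_CUBIC))
```

```text
t 12.28 pos [454.8 -92.4 235. ] r 168.0 ang 160.27 x [ 0.37   0.929 -0.003] y [ 0.929 -0.37   0.001] z [ 0.    -0.003 -1.   ] F [-0.   0.5  1.4] q [ 0.37  0.51 -0.4   2.03  0.32  0.66 -0.63] gap 0.999 gf 0.0
```

View pics/w3.png

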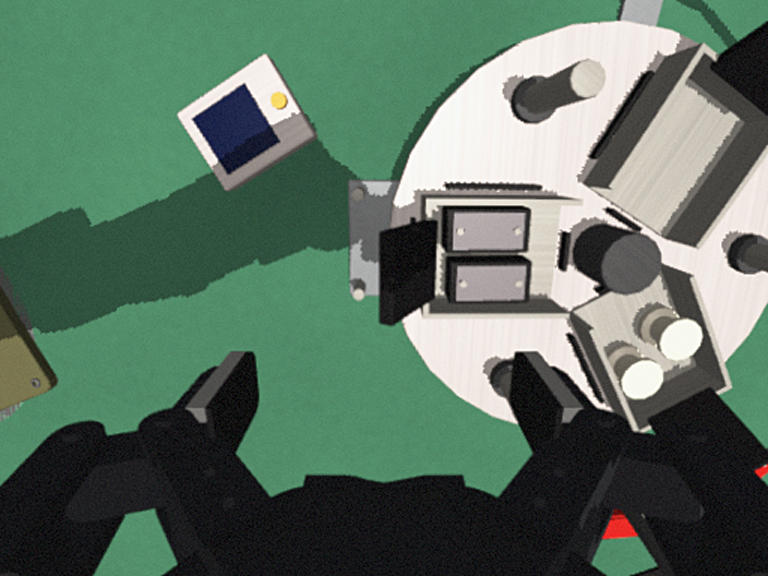

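Run:
```python
from h import *
cm=np.load("w3.npy",allow_pickle=True).item()
f=lambda u,z:onz(cm,((u[0]+.5)/1.5-.5,(u[1]+.5)/1.5-.5),z)
def pol(n,q):
    d=q[:2]-o;print(n,q.round(1),"r",np.hypot(*d).round(1),"a",np.degrees(np.arctan2(*d[::-1])).round(2))
p=[f((358,194),36),f((359,294),36)]
for i in p:pol("pin",i)
pol("gate",(p[0]+p[1])/2)
d=(p[0]-p[1])[:2];a=np.arctan2(-d[0],d[1]);print("pin sep",np.hypot(*d),np.degrees(a))
pol("post",f((588,77),134))
c=[f(u,84) for u in[(423,198),(424,317),(581,203),(572,318)]]
for i in c:pol("rim",i)
h=[f(u,134) for u in[(380,232),(383,324)]];pol("ht mid",(h[0]+h[1])/2);d=(h[0]-h[1])[:2];print(np.hypot(*d),np.degrees(np.arctan2(-d[0],d[1])))
m=(c[2]+c[3]-c[0]-c[1])[:2];print(np.degrees(np.arctan2(m[1],m[0])))
q=((c[0]+c[1])/2-(p[0]+p[1])/2)[:2];g=np.array([np.sin(np.radians(21.8)),np.cos(np.radians(21.8))])
print("lateral rear",q@g,"mouth",((c[2]+c[3])/2-(p[0]+p[1])/2)[:2]@g,"handle top",((h[0]+h[1])/2-(p[0]+p[1])/2)[:2]@g)
```

```text
pin [453.2 -42.9  36. ] r 191.8 a 146.38
pin [ 423.2 -117.3   36. ] r 192.3 a 170.47
gate [438.2 -80.1  36. ] r 187.8 a 158.44
pin sep 80.15984453402717 -21.951691695801237
post [594.6 -26.3 134. ] r 124.1 a 98.47
rim [495.8 -59.   84. ] r 147.8 a 142.42
rim [ 467.6 -137.3   84. ] r 145.7 a 175.35
rim [ 593.4 -100.4   84. ] r 52.4 a 111.8
rim [ 566.5 -177.7   84. ] r 54.5 a -148.31
ht mid [455.1 -87.8 134. ] r 169.3 a 158.79
54.40596480753778 -19.912426100453587
-22.62485854135734
lateral rear -0.5884913887140844 mouth -2.1213475527014687 handle top -0.9359448134855906
```

Emit:
servo_tool:
  moves: [-10,0,0,0,0,0,60,-10,0,0,0,0,0,60,-10,0,0,0,0,0,60,0,0,0,0.005,-0.0493,0,60,0,0,0,0,0,0.0532,60,0,0,0,0,0,0,60]

```text
time_s: 13.08
tool_pos: [437.5, -107.3, 195.8]
ee_rot: [2.354, 1.596, 0.132]
ft_force: [0.3, 0.9, -0.2]
finger_gap: 0.602
grip_force: 0.0
```

Run:
```python
from h import *
s,M=rep()
print(M.T@(np.array([474.2,-94.7,103.7])-s["tool_pos"]))
```

```text
t 13.07 pos [ 437.5 -107.3  195.8] r 180.3 ang 166.59 x [ 0.381  0.921 -0.088] y [ 0.894 -0.342  0.29 ] z [ 0.237 -0.189 -0.953] F [ 0.3  0.9 -0.2] q [ 0.04  0.51 -0.06  2.38  1.5   0.22 -1.86] gap 0.602 gf 0.0
[33.62983242  1.76304282 94.14186424]
```

```bash
cat > k.py <<'E'
from h import *
from itertools import product
from scipy.optimize import least_squares
V=np.array
D=[([1.3048,.68998,-.19451,1.56636,.15728,.9025,-.21507],[184.34,-596.53,238.48],Ro.from_rotvec([-3.10455262,-.469035981,.000623]).as_matrix())]
for q,p,x,y,z in[
([.34,.82,-.55,1.94,.75,.59,.01],[531.9,-54.5,108],[-.654,.757,.001],[.757,.654,0],[-.001,.001,-1]),
([.13,.93,-.27,1.48,.31,.78,-.8],[678.2,-44.6,108.1],[.519,.855,-.001],[.855,-.519,.001],[0,-.002,-1]),
([.17,1.02,.07,1.2,-.07,.92,-1.68],[730.3,-192.6,108.2],[.939,-.344,-.001],[-.344,-.939,0],[-.001,0,-1]),
([.35,.53,-.4,2.01,.32,.67,-.63],[464.7,-89.5,232.6],[.369,.93,0],[.93,-.369,-.002],[-.001,.001,-1]),
([.14,.83,-.3,1.77,.4,.6,-.78],[588.9,-26.9,108],[.367,.93,-.001],[.93,-.367,-.002],[-.002,0,-1]),
([.37,.51,-.4,2.03,.32,.66,-.63],[454.8,-92.4,235],[.37,.929,-.003],[.929,-.37,.001],[0,-.003,-1]),
([.04,.51,-.06,2.38,1.5,.22,-1.86],[437.5,-107.3,195.8],[.381,.921,-.088],[.894,-.342,.29],[.237,-.189,-.953])]:
    D.append((q,p,V([x,y,z]).T))
ry=lambda a:V([[np.cos(a),0,np.sin(a)],[0,1,0],[-np.sin(a),0,np.cos(a)]])
rz=lambda a:V([[np.cos(a),-np.sin(a),0],[np.sin(a),np.cos(a),0],[0,0,1]])
def fk(q,P,sg):
    d1,d3,a,d5,a6,d7,c1,c7=P;R=rz(sg[0]*q[0]+c1);p=V([0,0,d1])
    R=R@ry(q[1]);p=p+R@V([0,0,d3]);R=R@rz(sg[1]*q[2]);p=p+R@V([a,0,0]);R=R@ry(q[3]);p=p+R@V([-a,0,d5])
    R=R@rz(sg[2]*q[4])@ry(q[5]);p=p+R@V([a6,0,d7]);return p,R@rz(sg[3]*q[6]+c7)
def fit():
    best=None
    for sg in product((1,-1),repeat=4):
        for c7 in(0,1.57,3.14,-1.57):
            f=lambda P:np.concatenate([np.r_[fk(q,P,sg)[0]-p,200*(fk(q,P,sg)[1]-R).ravel()] for q,p,R in D])
            r=least_squares(f,[330,400,0,390,0,250,0,c7],loss="soft_l1",f_scale=10)
            if best is None or r.cost<best[0]:best=(r.cost,sg,r.x,r.fun)
    return best
if __name__=="__main__":
    b=fit();print(b[0],b[1],b[2].round(2));print(b[3].reshape(-1,12)[:,:3].round(1));np.save("k.npy",V([b[1],b[2]],dtype=object),allow_pickle=True)
E
python3 k.py
```

```text
188.95623999206606 (-1, -1, -1, -1) [ 3.1204e+02  5.7399e+02  4.9600e+00  3.5990e+02  2.6440e+01  2.9152e+02
 -6.0000e-02  1.5100e+00]
[[ 2.4  2.5  2. ]
 [ 3.7 -3.4  5.1]
 [-1.  -0.7 -2.2]
 [-0.6 -5.  -4.5]
 [-1.8 10.7  0.2]
 [ 1.5 -1.5  2.2]
 [-0.6  5.9  2.8]
 [-0.2 -1.2 -6.3]]
```

```bash
cat > ik.py <<'E'
from k import *
sg,P=np.load("k.npy",allow_pickle=True)
lo=V([-3.01,-.46,-1.47,.13,-1,.04,-2.66]);hi=V([3.01,2.08,1.51,2.56,4.14,2.09,2.66])
def pose(grip,psi,phi,s):  # tray yaw psi, pitch phi mouth down (deg); s=+1: tool y ~ +tray x
    u=V([np.cos(np.radians(psi)),np.sin(np.radians(psi)),0]);b=np.radians(-60-phi)
    z=u*np.cos(b)+V([0,0,np.sin(b)]);y=s*(u*np.cos(b+np.pi/2)+V([0,0,np.sin(b+np.pi/2)]))
    return V(grip)+11*z,np.c_[np.cross(y,z),y,z]
def ik(p,R,q0=None,n=12,seed=0):
    rng=np.random.default_rng(seed);out=[]
    for i in range(n):
        s=rng.uniform(lo,hi) if q0 is None or i else V(q0)
        s[0]=rng.uniform(-.8,.8) if q0 is None or i else s[0]
        s=np.clip(s,lo+.03,hi-.03)
        def f(q):
            a,B=fk(q,P,sg);return np.r_[(a-p)/3,100*(B-R).ravel()/3,.02*(q-(lo+hi)/2)*0]
        r=least_squares(f,s,bounds=(lo+.02,hi-.02),max_nfev=150)
        if np.abs(r.fun).max()<.3: out.append(r.x)
    return out
E
python3 - <<'E'
from ik import *
for s in(1,-1):
    print("GRASP s",s);[print("  ",q.round(2)) for q in ik(*pose((469.1,-92.7,113.2),-21.6,0,s),n=30)[:6]]
    for psi in(-20,0,20,40):
        for phi in(55,65):
            g=ik(*pose((505,250,225),psi,phi,s),n=15);print("POUR s",s,psi,phi,len(g),[q.round(2).tolist() for q in g[:2]])
E
```

```text
GRASP s 1
POUR s 1 -20 55 10 [[0.15, 1.2, -1.45, 1.56, 0.76, 1.44, -1.66], [-0.06, 0.87, -0.68, 1.54, 0.18, 1.16, -1.06]]
POUR s 1 -20 65 11 [[0.12, 1.14, -1.19, 1.46, 0.45, 1.39, -1.38], [-0.03, 0.96, -0.71, 1.45, 0.1, 1.3, -1.01]]
POUR s 1 0 55 11 [[0.02, 1.06, -1.13, 1.48, 0.58, 1.42, -1.14], [-0.14, 0.89, -0.65, 1.47, 0.26, 1.28, -0.8]]
POUR s 1 0 65 11 [[-0.04, 1.06, -0.94, 1.36, 0.37, 1.51, -0.96], [-0.14, 0.97, -0.64, 1.36, 0.18, 1.46, -0.75]]
POUR s 1 20 55 11 [[-0.04, 1.09, -1.16, 1.46, 0.69, 1.56, -0.9], [-0.22, 0.9, -0.61, 1.44, 0.34, 1.36, -0.53]]
POUR s 1 20 65 11 [[-0.09, 1.12, -1.06, 1.33, 0.56, 1.69, -0.81], [-0.29, 0.96, -0.48, 1.32, 0.22, 1.54, -0.43]]
POUR s 1 40 55 11 [[-0.13, 1.02, -1.01, 1.47, 0.69, 1.55, -0.55], [-0.31, 0.88, -0.54, 1.45, 0.42, 1.38, -0.25]]
POUR s 1 40 65 12 [[-0.25, 1.02, -0.77, 1.34, 0.53, 1.65, -0.39], [-0.35, 0.96, -0.51, 1.33, 0.39, 1.58, -0.23]]
GRASP s -1
POUR s -1 -20 55 9 [[0.06, 0.98, -0.99, 1.54, 0.42, 1.22, 1.84], [-0.23, 0.81, -0.31, 1.54, -0.08, 1.14, 2.36]]
POUR s -1 -20 65 9 [[0.07, 1.05, -1.0, 1.45, 0.31, 1.34, 1.91], [-0.23, 0.87, -0.25, 1.45, -0.2, 1.31, 2.46]]
POUR s -1 0 55 12 [[-0.97, 1.21, 1.41, 1.51, -0.97, 1.82, -2.64], [0.03, 1.07, -1.15, 1.48, 0.6, 1.43, 1.98]]
POUR s -1 0 65 12 [[-0.91, 1.28, 1.41, 1.39, -0.94, 2.0, -2.64], [0.01, 1.14, -1.14, 1.37, 0.5, 1.57, 2.04]]
POUR s -1 20 55 12 [[-0.95, 1.05, 1.07, 1.46, -0.69, 1.56, -2.59], [-0.96, 1.07, 1.12, 1.46, -0.71, 1.58, -2.56]]
POUR s -1 20 65 12 [[-0.91, 1.12, 1.06, 1.33, -0.64, 1.74, -2.62], [-0.92, 1.15, 1.13, 1.34, -0.68, 1.77, -2.57]]
POUR s -1 40 55 12 [[-1.01, 1.04, 1.06, 1.46, -0.59, 1.47, -2.34], [-0.96, 0.98, 0.89, 1.46, -0.48, 1.41, -2.46]]
POUR s -1 40 65 12 [[-0.86, 0.99, 0.67, 1.33, -0.28, 1.54, -2.64], [-0.93, 1.05, 0.88, 1.33, -0.41, 1.59, -2.5]]
```

Run:
```python
from ik import *
for s in(1,-1):
  for dphi in(-10,0,5,10,15,20):
   for up in(0,10):
    z=V([.465,-.184,-.866]);p,R=pose(V([469.1,-92.7,113.2])-up*z,-21.6,dphi,s)
    best=None;rng=np.random.default_rng(1)
    for i in range(12):
        q0=rng.uniform(lo+.03,hi-.03);q0[0]=rng.uniform(-.5,.8)
        r=least_squares(lambda q:np.r_[(fk(q,P,sg)[0]-p)/3,33*(fk(q,P,sg)[1]-R).ravel()],q0,bounds=(lo+.01,hi-.01),max_nfev=150)
        if best is None or r.cost<best.cost:best=r
    a,B=fk(best.x,P,sg);print(s,"tilt",30-dphi,up,"cost",round(best.cost,2),"dp",(a-p).round(1),"drot deg",np.degrees(Ro.from_matrix(R.T@B).as_rotvec()).round(1),best.x.round(2))
```

```text
1 tilt 40 0 cost 36.0 dp [12.  -0.7  0.9] drot deg [ 8.4 -3.8 -0. ] [ 0.58  1.38 -1.46  2.55  1.92  1.76 -2.37]
1 tilt 40 10 cost 41.37 dp [12.6 -0.7  1.4] drot deg [ 9.1 -4.  -0. ] [ 0.57  1.34 -1.46  2.55  1.89  1.72 -2.38]
1 tilt 30 0 cost 2.05 dp [ 2.8 -0.3  0.3] drot deg [ 2.1 -0.7  0. ] [ 0.63  1.34 -1.46  2.55  1.91  1.63 -2.32]
1 tilt 30 10 cost 3.34 dp [ 3.5 -0.4  0.5] drot deg [ 2.7 -0.9  0. ] [ 0.63  1.3  -1.46  2.55  1.88  1.59 -2.33]
1 tilt 25 0 cost 0.0 dp [-0. -0. -0.] drot deg [ 0. -0. -0.] [ 0.59  1.09 -1.12  2.53  2.02  1.21 -2.42]
1 tilt 25 10 cost 0.0 dp [ 0.  0. -0.] drot deg [ 0. -0.  0.] [ 0.52  0.96 -0.93  2.55  2.12  1.03 -2.53]
1 tilt 20 0 cost 0.0 dp [ 0. -0. -0.] drot deg [-0. -0.  0.] [-0.05  0.77  0.25  2.5   3.36  0.47  2.65]
1 tilt 20 10 cost 0.0 dp [ 0. -0.  0.] drot deg [-0.  0. -0.] [-0.35  0.88  0.86  2.49  4.13  0.7   1.95]
1 tilt 15 0 cost 0.0 dp [ 0.  0. -0.] drot deg [ 0. -0. -0.] [ 0.69  1.12 -1.26  2.38  1.72  1.14 -2.09]
1 tilt 15 10 cost 0.0 dp [-0. -0. -0.] drot deg [ 0. -0.  0.] [ 0.7   1.12 -1.31  2.39  1.69  1.18 -2.09]
1 tilt 10 0 cost
[... 795 characters left out ...]
 drot deg [-0.  0.  0.] [ 0.52  0.96 -0.93  2.55  2.12  1.03  0.61]
-1 tilt 20 0 cost 0.0 dp [0. 0. 0.] drot deg [-0. -0.  0.] [ 0.38  0.82 -0.58  2.48  2.24  0.66  0.54]
-1 tilt 20 10 cost 0.0 dp [-0.  0. -0.] drot deg [-0.  0.  0.] [-0.17  0.77  0.47  2.51  3.7   0.51 -0.8 ]
-1 tilt 15 0 cost 0.0 dp [ 0. -0. -0.] drot deg [ 0. -0.  0.] [ 0.25  0.75 -0.32  2.42  2.28  0.38  0.53]
-1 tilt 15 10 cost 0.0 dp [ 0. -0. -0.] drot deg [-0.  0.  0.] [ 0.52  0.85 -0.83  2.4   1.84  0.7   0.93]
-1 tilt 10 0 cost 0.0 dp [0. 0. 0.] drot deg [ 0. -0.  0.] [ 0.55  0.87 -0.85  2.31  1.62  0.67  1.18]
-1 tilt 10 10 cost 0.0 dp [-0.  0. -0.] drot deg [-0.  0. -0.] [ 0.23  0.71 -0.29  2.32  1.71  0.24  1.09]
```

Emit:
servo_tool:
  moves: [0,0,-10.6,0,0,0,60,0,0,-10.6,0,0,0,60,0,0,-10.6,0,0,0,60,0,0,-10.6,0,0,0,60,0,0,-10.6,0,0,0,60,0,0,-10.6,0,0,0,60,0,0,-10.6,0,0,0,60,0,0,-10.6,0,0,0,60,0,0,-10.6,0,0,0,60]

```text
time_s: 14.2
tool_pos: [437.1, -108.2, 197.2]
ee_rot: [0.403, 2.837, -0.226]
ft_force: [0.2, 0.4, -0.1]
finger_gap: 0.598
grip_force: 0.0
```

Emit:
servo_tool:
  moves: [0,0,-10.6,0,0,0,60,0,0,-10.6,0,0,0,60,0,0,-10.6,0,0,0,60,0,0,-10.6,0,0,0,60,0,0,-10.6,0,0,0,60,0,0,-10.6,0,0,0,60,0,0,-10.6,0,0,0,60,0,0,-10.6,0,0,0,60]

```text
time_s: 15.2
tool_pos: [437.2, -108.2, 197.1]
ee_rot: [-1.701, 2.491, -0.45]
ft_force: [0.4, 0.4, -1.4]
finger_gap: 0.601
grip_force: 0.0
```

```bash
cat >> ik.py <<'E'
def go(grip,psi,phi,s=-1,back=0):
    sst,M=rep();p,R=pose(grip,psi,phi,s);p=p-back*R[:,2]
    w=np.degrees(Ro.from_matrix(M.T@R).as_rotvec());d=M.T@(p-sst["tool_pos"])
    print("turn",w.round(1),"shift(cur axes)",d.round(1),"shift(target axes)",(R.T@(p-sst["tool_pos"])).round(1))
E
python3 - <<'E'
from ik import *
go((469.1,-92.7,113.2),-21.6,4,-1,70)
E
```

```text
t 15.2 pos [ 437.2 -108.2  197.1] r 180.4 ang 166.88 x [-0.375 -0.923  0.089] y [-0.896  0.336 -0.292] z [ 0.239 -0.189 -0.952] F [ 0.4  0.4 -1.4] q [-0.17  0.52  0.27  2.39  1.78  0.05  1.04] gap 0.601 gf 0.0
turn [ 9.  -5.   1.4] shift(cur axes) [-28.7  10.4  26.6] shift(target axes) [-26.1  15.3  26.9]
```

Emit:
servo_tool:
  moves: [0,0,0,-0.0145,0.005,0,60,0,0,0,-0.0145,0.005,0,60,2,-1,0.3,0,0,0.007,60,2,-1,0.3,0,0,0.006,60,2,-1,0.3,0,0,0.007,60,2,-1,0.3,0,0,0.006,60,1,-1,0.2,0,0,0,60,0,0,0,0,0,0,60]

```text
time_s: 16.2
tool_pos: [441.0, -83.4, 164.9]
ee_rot: [-1.602, 2.372, -0.529]
ft_force: [0.2, 0.4, -0.5]
finger_gap: 0.597
grip_force: 0.0
```

Run:
```python
from ik import *
go((469.1,-92.7,113.2),-21.6,4,-1,70)
```

```text
t 16.2 pos [441.  -83.4 164.9] r 184.1 ang 159.08 x [-0.376 -0.927  0.011] y [-0.844  0.337 -0.418] z [ 0.383 -0.166 -0.908] F [ 0.2  0.4 -0.5] q [ 0.22  0.63 -0.45  2.55  2.23  0.6   0.43] gap 0.597 gf 0.0
turn [ 1.3 -0.8 -0.2] shift(cur axes) [-1.7 -4.   0.3] shift(target axes) [-1.7 -4.   0.4]
```

Emit:
servo_tool:
  moves: [0,0,0,-0.0017,-0.004,0.01,60,0,0,0,0,0,0.015,60,0,0,0,0,0,0.015,60,0.6,-0.4,0,0,0,0.015,60,0.6,-0.4,0,0,0,0.015,60,0,0,0,0,0,0,60]

```text
time_s: 16.95
tool_pos: [473.0, -95.4, 102.3]
ee_rot: [-1.592, 2.349, -0.54]
ft_force: [0.3, 0.2, 0.6]
finger_gap: 0.595
grip_force: 0.0
```

Run:
```python
from ik import *
go((469.1,-92.7,113.2),-21.6,4,-1,0)
```

```text
t 16.95 pos [473.  -95.4 102.3] r 149.9 ang 159.01 x [-0.37  -0.929 -0.001] y [-0.835  0.333 -0.437] z [ 0.406 -0.161 -0.899] F [0.3 0.2 0.6] q [ 0.28  0.84 -0.49  2.51  2.37  0.78  0.36] gap 0.595 gf 0.0
turn [ 0.1 -0.  -0.1] shift(cur axes) [-1.1 -0.7 -0.9] shift(target axes) [-1.1 -0.7 -0.9]
```

Emit:
servo_tool:
  moves: [2,0,0,-0.001,0,0,60,2,0,0,0,0,0,60,0,0,0,0,0,0,0,0,0,0,0,0,0,0,0,0,0,0,0,0,0,0,0,0,0,0,0,0]
  force: 80

```text
time_s: 17.7
tool_pos: [475.9, -94.6, 103.0]
ee_rot: [-1.565, 2.306, -0.611]
ft_force: [-0.6, -0.8, -2.3]
finger_gap: 0.107
grip_force: 77.8
```

Run:
```python
from ik import *
go((469.1,-92.7,113.2),-21.6,0,-1,0)
```

```text
t 17.7 pos [475.9 -94.6 103. ] r 147.5 ang 158.3 x [-0.369 -0.929  0.   ] y [-0.808  0.321 -0.495] z [ 0.46  -0.183 -0.869] F [-0.6 -0.8 -2.3] q [ 0.41  0.94 -0.78  2.56  2.23  1.06  0.48] gap 0.107 gf 77.8
turn [ 0.3 -0.  -0.1] shift(cur axes) [ 0.8  0.9 -1.3] shift(target axes) [ 0.8  0.9 -1.3]
```

Emit:
servo_tool:
  moves: [0,0,0,0,-0.0074,-0.013,0,0,0,0,0,-0.0124,-0.0217,0,0,0,0,0,-0.0149,-0.0261,0,-2,0,0,0,-0.0149,-0.0261,0,-3,0,0,0,-0.0149,-0.0261,0,0,0,0,0,0,0,0]

```text
time_s: 18.45
tool_pos: [476.7, -96.7, 230.3]
ee_rot: [-1.599, 2.361, -0.531]
ft_force: [0.2, -0.0, -3.7]
finger_gap: 0.104
grip_force: 79.1
```

Run:
```python
from ik import *
go((505,250,225),-10,10,-1,0)
S=camera_model("side")
im=read_camera("side");cv2.imwrite("pics/side3.png",im)
s,M=rep()
# tray centre guess -> project box region mean colour
g=s["tool_pos"]-11*M[:,2]
print("grip",g)
```

```text
t 18.45 pos [476.7 -96.7 230.3] r 145.9 ang 158.96 x [-0.372 -0.928  0.005] y [-0.841  0.335 -0.425] z [ 0.393 -0.162 -0.905] F [ 0.2 -0.  -3.7] q [ 0.41  0.5  -0.62  2.37  1.69  0.48  1.06] gap 0.104 gf 79.1
turn [ -5.1  -4.8 -10.8] shift(cur axes) [-333.2   95.7  -29.5] shift(target axes) [-346.3   32.2    4.9]
t 18.5 pos [475.3 -96.5 228.5] r 147.3 ang 159.09 x [-0.371 -0.928  0.006] y [-0.843  0.334 -0.422] z [ 0.39  -0.162 -0.907] F [ 0.1  0.2 -3.4] q [ 0.41  0.5  -0.62  2.37  1.7   0.49  1.06] gap 0.107 gf 79.1
grip [471.04133633 -94.74875066 238.5145773 ]
```

Emit:
servo_tool:
  moves: [0,0,0,-0.02,0.0056,-0.0062,0,0,0,0,-0.041,0.0115,-0.0127,0,0,0,0,-0.046,0.0128,-0.0142,0,0,0,0,-0.046,0.0128,-0.0142,0,0,0,0,-0.046,0.0128,-0.0142,0,0,0,0,-0.046,0.0128,-0.0142,0,0,0,0,-0.041,0.0115,-0.0127,0,0,0,0,-0.035,0.01,-0.01,0,0,0,0,0,0,0,0]

```text
time_s: 19.62
tool_pos: [478.7, 251.7, 276.0]
ee_rot: [-1.611, 2.359, -0.519]
ft_force: [0.9, -0.5, -3.4]
finger_gap: 0.105
grip_force: 79.1
```

Run:
```python
from ik import *
go((490,250,245),-10,60,-1,0)
```

```text
t 19.62 pos [478.7 251.7 276. ] r 422.7 ang 108.5 x [-0.365 -0.931  0.004] y [-0.847  0.33  -0.417] z [ 0.387 -0.156 -0.909] F [ 0.9 -0.5 -3.4] q [-0.31  0.56 -0.78  2.01  1.07  0.96  1.02] gap 0.105 gf 79.1
turn [-54.5   0.3 -11.8] shift(cur axes) [-1.6 11.7 39.2] shift(target axes) [ -0.2 -25.3  32.1]
```

Emit:
servo_tool:
  moves: [-9,0,0,0,0,0,0,-9,0,0,0,0,0,0,-9,0,0,0,0,0,0,0,0,0,-0.009,-0.023,0.045,0,-9,0,0,0,0,0,0,-9,0,0,0,0,0.005,0,-9,0,0,0,0,0.005,0,-4,0,0,0,0,0,0,0,0,0,0,0,0,0,0,0,0,0,0,0,0]

```text
time_s: 20.88
tool_pos: [499.3, 248.8, 221.7]
ee_rot: [1.534, -2.262, -0.668]
ft_force: [-0.4, -0.0, -2.3]
finger_gap: 0.108
grip_force: 80.4
```

Run:
```python
from ik import *
rep();cv2.imwrite("pics/side4.png",read_camera("side"));cv2.imwrite("pics/scene4.png",read_camera("scene"))
```

```text
t 20.88 pos [499.3 248.8 221.7] r 413.8 ang 105.94 x [-0.368 -0.93   0.007] y [-0.777  0.312  0.547] z [-0.511  0.196 -0.837] F [-0.4 -0.  -2.3] q [ 0.12  1.04 -1.04  1.38  0.34  1.39  1.91] gap 0.108 gf 80.4
```

Emit:
servo_tool:
  moves: [-8,0,0,0,0,0,0,-5,0,0,0,0,0,0,0,0,0,0,0,0,0,0,0,0,0,0,0,0,0,0,0,0,0,-0.03,0,0,0,0,0,0,-0.03,0,9,0,0,0,0,0,0,9,0,0,0,0,0,0,9,0,0,0,0,0,0,9,0,0,0,0,0,0]

```text
time_s: 22.22
tool_pos: [539.6, 234.5, 265.9]
ee_rot: [1.707, -2.51, -0.214]
ft_force: [-0.4, 1.0, -2.7]
finger_gap: 0.105
grip_force: 80.3
```

Run:
```python
from ik import *
F=[]
for i in range(6):
    cm=camera_model("side");im=read_camera("side");F.append(observe()["ft_force"][2])
print(np.mean(F),np.std(F))
cv2.imwrite("pics/side5.png",im);sc=read_camera("scene");cv2.imwrite("pics/scene5.png",sc)
go((470,250,290),-21.6,5,-1)
# brightness of hopper interior floor in side view before/after
S=cm;a=cv2.imread("pics/side2.png")
d=cv2.absdiff(a,im).max(2)
poly=np.array([proj(S,X) for X in[(440,165,5),(610,165,5),(610,340,5),(440,340,5)]]).astype(np.int32)
m=np.zeros(d.shape,np.uint8);cv2.fillPoly(m,[poly],1);print(poly.tolist(),(d[m>0]>40).sum(),m.sum())
```

```text
-1.9665596885745005 1.060054099528666
t 22.57 pos [541.9 232.4 263. ] r 388.0 ang 100.55 x [-0.373 -0.928  0.006] y [-0.913  0.368  0.179] z [-0.168  0.061 -0.984] F [ 0.4 -0.6 -2.7] q [ 0.07  0.84 -0.98  1.5   0.53  1.24  1.8 ] gap 0.107 gf 80.3
turn [35.3 -0.4 -0.2] shift(cur axes) [10.5 70.5 -4.4] shift(target axes) [ 10.1  55.  -44.5]
[[215, 186], [259, 178], [246, 153], [205, 159]] 140 1255
```

Emit:
servo_tool:
  moves: [0,0,0,0.005,0.035,-0.015,0,0,0,0,0.005,0.035,-0.015,0,9,0,0,0,0,0,0,9,0,0,0,0,0,0,9,0,0,0,0,0,0,9,0,0,0,0,0,0,0,0,0,0,0,0,0]

```text
time_s: 23.45
tool_pos: [475.8, 250.0, 305.0]
ee_rot: [-1.606, 2.349, -0.54]
ft_force: [-0.2, -0.2, -2.1]
finger_gap: 0.106
grip_force: 80.6
```

Run:
```python
from ik import *
g=V([475.9,-94.6,103])-11*V([.46,-.183,-.869])
print(g);go(g+[0,0,125],-21.6,4,-1)
```

```text
[470.84  -92.587 112.559]
t 23.45 pos [475.8 250.  305. ] r 421.9 ang 108.96 x [-0.364 -0.931  0.007] y [-0.841  0.326 -0.432] z [ 0.4   -0.163 -0.902] F [-0.2 -0.2 -2.1] q [-0.32  0.51 -0.75  1.98  1.01  0.98  1.09] gap 0.106 gf 80.6
turn [ 0.4 -0.3  0.4] shift(cur axes) [320.3 -78.3 125.7] shift(target axes) [320.3 -79.6 124.8]
```

Emit:
servo_tool:
  moves: [0,0,0,0.023,-0.0056,0.009,0,0,0,0,0.0457,-0.0112,0.018,0,0,0,0,0.0457,-0.0112,0.018,0,0,0,0,0.0457,-0.0112,0.018,0,0,0,0,0.0457,-0.0112,0.018,0,0,0,0,0.0457,-0.0112,0.018,0,0,0,0,0.0457,-0.0112,0.018,0,0,0,0,0.023,-0.0056,0.009,0,0,0,0,0,0,0,0]

```text
time_s: 24.58
tool_pos: [476.7, -101.4, 227.2]
ee_rot: [-1.587, 2.362, -0.545]
ft_force: [0.5, -0.9, -2.1]
finger_gap: 0.103
grip_force: 80.6
```

Run:
```python
from ik import *
g=V([470.8,-92.6,112.6])
go(g+[0,0,50],-21.6,1,-1)
cm=camera_model("wrist");np.save("w4.npy",cm,allow_pickle=True);cv2.imwrite("pics/w4.png",read_camera("wrist"))
```

```text
t 24.57 pos [ 476.7 -101.4  227.2] r 144.3 ang 160.7 x [-0.379 -0.925  0.006] y [-0.834  0.339 -0.435] z [ 0.4   -0.17  -0.901] F [ 0.5 -0.9 -2.1] q [ 0.37  0.49 -0.56  2.38  1.78  0.46  0.98] gap 0.103 gf 80.6
turn [ 3.2 -0.6 -0.5] shift(cur axes) [-6.4 35.4 65.3] shift(target axes) [-6.  39.  63.3]
```

Emit:
servo_tool:
  moves: [0,0,0,-0.0064,0,0,0,1.2,-0.3,-0.2,0,0.012,0.022,0,1,-0.3,-0.2,0,0.012,0.022,0,1,0,-0.1,0,0.0125,0.021,0,0,0,0,0,0,0,0]

```text
time_s: 25.25
tool_pos: [475.0, -87.6, 151.7]
ee_rot: [-1.587, 2.303, -0.589]
ft_force: [-1.3, -0.8, -2.0]
finger_gap: 0.108
grip_force: 80.5
```

Run:
```python
from ik import *
g=V([470.8,-92.6,112.6])
go(g+[0,0,12],-21.6,0,-1)
```

```text
t 25.25 pos [475.  -87.6 151.7] r 151.0 ang 155.95 x [-0.356 -0.935 -0.001] y [-0.819  0.312 -0.48 ] z [ 0.449 -0.17  -0.877] F [-1.3 -0.8 -2. ] q [ 0.38  0.75 -0.71  2.52  2.16  0.83  0.54] gap 0.108 gf 80.5
turn [1.3 0.4 0.6] shift(cur axes) [ 6.3 14.7 33.7] shift(target axes) [ 6.2 15.3 33.4]
```

Emit:
servo_tool:
  moves: [0,0,0,0.0063,0,0,0,0.6,0.2,0.3,0,0.0073,0.017,0,0.6,0.2,0.3,0,0.0074,0.0167,0,0,0,0,0,0,0,0,0,0,0,0,0,0,0]

```text
time_s: 25.88
tool_pos: [477.1, -96.9, 118.3]
ee_rot: [-1.56, 2.3, -0.623]
ft_force: [0.6, 0.6, -2.2]
finger_gap: 0.108
grip_force: 80.5
```

Run:
```python
from ik import *
g=V([470.8,-92.6,112.6])
go(g,-21.6,0,-1)
```

```text
t 25.88 pos [477.1 -96.9 118.3] r 145.5 ang 158.99 x [-0.37  -0.929  0.001] y [-0.802  0.319 -0.505] z [ 0.469 -0.187 -0.863] F [ 0.6  0.6 -2.2] q [ 0.39  0.88 -0.73  2.56  2.25  1.    0.46] gap 0.108 gf 80.5
turn [-0.3 -0.1 -0.1] shift(cur axes) [-1.7  9.4 12.1] shift(target axes) [-1.7  9.3 12.2]
```

Emit:
servo_tool:
  moves: [0,0,0,-0.0017,0.0015,0,0,0,0,0,0,0.003,0.005,0,0,0,0,0,0.003,0.005,0,0,0,0,0,0.001,0.002,0,0,0,0,0,0,0,0,0,0,0,0,0,0,0]

```text
time_s: 26.62
tool_pos: [476.2, -94.7, 102.9]
ee_rot: [-1.561, 2.3, -0.623]
ft_force: [0.8, 0.1, -3.0]
finger_gap: 0.105
grip_force: 80.5
```

Run:
```python
from ik import *
g=V([470.8,-92.6,112.6])
go(g,-21.6,0,-1)
a=[];[(read_camera("scene"),a.append(np.r_[observe()["tool_pos"],observe()["ft_force"]])) for _ in range(4)];print(np.mean(a,0).round(1))
```

```text
t 26.62 pos [476.2 -94.7 102.9] r 147.1 ang 158.31 x [-0.37  -0.929  0.001] y [-0.803  0.319 -0.504] z [ 0.468 -0.187 -0.864] F [ 0.8  0.1 -3. ] q [ 0.51  1.03 -1.02  2.56  2.1   1.23  0.61] gap 0.105 gf 80.5
turn [-0.3 -0.1 -0. ] shift(cur axes) [ 0.   0.2 -0.3] shift(target axes) [ 0.   0.2 -0.3]
[ 4.761e+02 -9.460e+01  1.027e+02  1.000e-01  0.000e+00 -1.700e+00]
```

Emit:
servo_tool:
  moves: [0,0,0,0,0.0008,0.0013,0,0,0,0,0,0,0,0,0,0,0,0,0,0,0]

```text
time_s: 27.2
tool_pos: [476.8, -94.0, 102.2]
ee_rot: [-1.56, 2.297, -0.623]
ft_force: [-4.5, 1.1, 11.7]
finger_gap: 0.107
grip_force: 82.7
```

Run:
```python
from ik import *
a=[];[(read_camera("scene"),a.append(np.r_[observe()["tool_pos"],observe()["ft_force"]])) for _ in range(4)];print(np.mean(a,0).round(1))
```

```text
[476.8 -94.  102.2  -4.    1.3  10.9]
```

Emit:
servo_tool:
  moves: [0,0,0,0,0,0,50,0,0,0,0,0,0,50,0,0,0,0,0,0,50,-1,0,0,0,0,-0.01,50,-1,0,0,0,0,-0.015,50,-1,0,0,0,0,-0.015,50,-1,0,0,0,0,-0.015,50,-1,0,0,0,0,-0.015,50,0,0,0,0,0,-0.015,50]

```text
time_s: 28.52
tool_pos: [439.4, -80.1, 176.6]
ee_rot: [-1.598, 2.358, -0.528]
ft_force: [0.6, -0.1, 0.5]
finger_gap: 0.5
grip_force: 0.0
```

Run:
```python
from ik import *
go((420,-200,260),-21.6,10,-1)
a=cv2.imread("pics/side2.png")
b=read_camera("side");cv2.imwrite("pics/side6.png",b);c=read_camera("scene");cv2.imwrite("pics/scene6.png",c)
```

```text
t 28.52 pos [439.4 -80.1 176.6] r 186.7 ang 158.33 x [-0.37  -0.929  0.001] y [-0.84   0.335 -0.426] z [ 0.395 -0.158 -0.905] F [ 0.6 -0.1  0.5] q [ 0.59  0.78 -1.13  2.53  1.8   0.97  0.79] gap 0.5 gf 0.0
turn [-5.2 -0.1 -0.1] shift(cur axes) [118.5 -58.4 -53.2] shift(target axes) [118.6 -53.1 -58.4]
```

Emit:
servo_tool:
  moves: [0,0,0,0,-0.013,-0.027,50,0,0,0,0,-0.013,-0.027,50,-8,0,0,0,0,0,50,-8,0,0,0,0,0,50,-8,0,0,0,0,0,50,0,0,0,0,0,-0.03,50,0,0,0,0,0,0,50]

```text
time_s: 29.5
tool_pos: [436.7, -82.4, 264.5]
ee_rot: [-1.737, 2.574, -0.121]
ft_force: [-0.2, -0.5, 0.8]
finger_gap: 0.504
grip_force: 0.0
```

Run:
```python
from h import *
rep();cm=camera_model("wrist");np.save("w5.npy",cm,allow_pickle=True)
w=cv2.imwrite("pics/w5.png",w:=read_camera("wrist")) or w
w=cv2.imread("pics/w5.png");b=read_camera("side");c=read_camera("scene");cv2.imwrite("pics/side7.png",b);cv2.imwrite("pics/scene7.png",c)
q=np.zeros((592,800,3),np.uint8);q[:384,:512]=w
A=cv2.resize(b[115:200,190:285],None,fx=3,fy=3,interpolation=cv2.INTER_CUBIC);q[:A.shape[0],512:512+A.shape[1]]=A
B=cv2.resize(c[160:250,270:370],None,fx=2.8,fy=2.8,interpolation=cv2.INTER_CUBIC);q[256:256+B.shape[0],515:515+B.shape[1]]=B
C=cv2.resize(b[180:280,220:380],None,fx=2,fy=2,interpolation=cv2.INTER_CUBIC);q[388:388+C.shape[0],:C.shape[1]]=C
cv2.imwrite("pics/f.png",q)
```

```text
t 29.5 pos [436.7 -82.4 264.5] r 188.3 ang 159.27 x [-0.375 -0.927  0.016] y [-0.924  0.372 -0.083] z [ 0.072 -0.046 -0.996] F [-0.2 -0.5  0.8] q [ 0.79  0.61 -1.17  2.09  0.82  0.91  1.9 ] gap 0.504 gf 0.0
```

View pics/f.png

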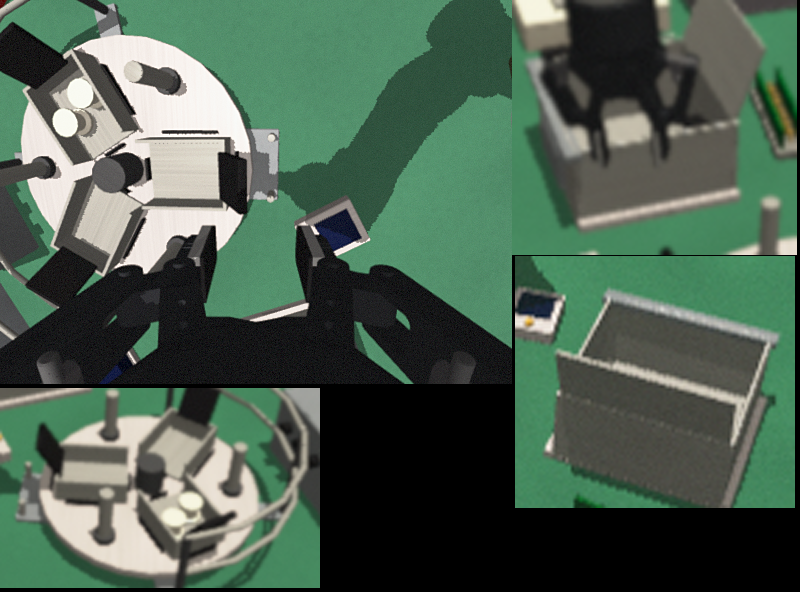

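Emit:
servo_tool:
  moves: [0,0,0,0.05,0,0,50,0,0,0,0.05,0,0,50,0,0,0,0.05,0,0,50,0,0,0,0.05,0,0,50,0,0,0,0.05,0,0,50,0,0,0,0,0,0,50]

```text
time_s: 30.4
tool_pos: [339.1, -317.6, 266.3]
ee_rot: [-1.73, 2.585, -0.116]
ft_force: [-0.1, 1.1, 0.2]
finger_gap: 0.496
grip_force: 0.0
```

Run:
```python
from h import *
rep();cm=np.load("w5.npy",allow_pickle=True).item()
def pol(n,q):
    d=q[:2]-o;print(n,q.round(1),"r",np.hypot(*d).round(1),"a",np.degrees(np.arctan2(*d[::-1])).round(2))
c=[onz(cm,u,84) for u in[(146,138),(146,207),(230,138),(229,209)]]
pol("mouth",(c[0]+c[1])/2);pol("rear",(c[2]+c[3])/2);pol("pins",(onz(cm,(272,137),36)+onz(cm,(271,196),36))/2)
pol("post",onz(cm,(133,72),134))
S=camera_model("side");b=read_camera("side");cv2.imwrite("pics/side8.png",b);a=cv2.imread("pics/side2.png")
d=cv2.absdiff(a,b).max(2)
poly=np.array([proj(S,X) for X in[(435,155,5),(615,155,5),(615,350,40),(435,350,40)]]).astype(np.int32)
m=np.zeros(d.shape,np.uint8);cv2.fillPoly(m,[poly],1)
k=((d>30)&(m>0)).astype(np.uint8);n,l,st,ce=cv2.connectedComponentsWithStats(k)
for i in range(1,n):
    if st[i,4]>8: print(st[i],ce[i].round(1),onz(S,ce[i],20).round(0),"before",a[l==i].mean(0).round(),"after",b[l==i].mean(0).round())
```

```text
t 30.4 pos [ 339.1 -317.6  266.3] r 321.5 ang -148.39 x [-0.382 -0.924  0.018] y [-0.922  0.379 -0.078] z [ 0.066 -0.046 -0.997] F [-0.1  1.1  0.2] q [ 1.41  0.67 -1.24  2.04  0.83  0.96  2.49] gap 0.496 gf 0.0
mouth [ 571.9 -135.3   84. ] r 43.2 a 161.35
rear [478.8 -98.3  84. ] r 143.4 a 159.24
pins [435.5 -81.4  36. ] r 189.9 a 159.1
post [ 512.9 -226.3  134. ] r 126.3 a -142.31
[202 149  23  40 502] [213.9 166.6] [460. 266.  20.] before [117. 127. 130.] after [40. 53. 54.]
[247 154   5   5  18] [248.8 155.6] [608. 298.  20.] before [ 99. 109. 112.] after [57. 61. 63.]
```

Emit:
servo_tool:
  moves: [0,0,10,0,0,0,50,0,0,10,0,0,0,50,0,0,10,0,0,0,50,0,0,0,0.043,-0.025,0,50,0,0,0,0.043,-0.025,0,50,0,0,0,0.043,-0.025,0,50,0,0,0,0.043,-0.025,0,50,0,0,0,0.043,-0.025,0,50,0,0,0,0.04,-0.025,0,50,0,0,0,0,0,0,50]

```text
time_s: 31.7
tool_pos: [232.6, -591.5, 271.1]
ee_rot: [-1.0, 2.922, -0.1]
ft_force: [-0.4, 0.9, -0.1]
finger_gap: 0.498
grip_force: 0.0
```

Run:
```python
from h import *
rep()
S=camera_model("side");b=read_camera("side");cv2.imwrite("pics/side9.png",b);a=cv2.imread("pics/side2.png")
d=cv2.absdiff(a,b).max(2)
poly=np.array([proj(S,X) for X in[(435,155,5),(615,155,5),(615,350,40),(435,350,40)]]).astype(np.int32)
m=np.zeros(d.shape,np.uint8);cv2.fillPoly(m,[poly],1)
k=((d>30)&(m>0)).astype(np.uint8);n,l,st,ce=cv2.connectedComponentsWithStats(k)
for i in range(1,n):
    if st[i,4]>8: print(st[i],ce[i].round(1),onz(S,ce[i],20).round(0),"before",a[l==i].mean(0).round(),"after",b[l==i].mean(0).round())
print(b[148:174:1,214:262].mean(2).astype(int)[::2,::2])
```

```text
t 31.7 pos [ 232.6 -591.5  271.1] r 583.4 ang -130.68 x [-0.789 -0.613 -0.027] y [-0.61   0.789 -0.078] z [ 0.069 -0.045 -0.997] F [-0.4  0.9 -0.1] q [ 1.71  0.88 -1.18  1.54  0.84  1.22  2.65] gap 0.498 gf 0.0
[246 154   6   5  22] [248.5 155.6] [607. 298.  20.] before [105. 116. 119.] after [65. 70. 72.]
[[ 92  91  91  91  90  89  90  89  89  90  91  90  90  90  90  84  76  70
   71  69  68  67  78  99]
 [ 91  90  90  90  90  91  93  93  92  92  91  91  94 103 114 110  87  71
   69  69  68  69  69  89]
 [ 92  92  93  93  93  93  95 101 106 121 135 145 167 175 185 173 108  76
   65  64  68  67  68  73]
 [ 94  98 102 113 134 152 169 175 180 189 189 189 190 191 191 186 123  49
   36  38  55  67  70  72]
 [161 172 177 186 189 190 191 193 193 192 191 190 190 190 190 188 141  33
   45  59  90  93 145 156]
 [192 193 195 194 193 191 191 191 193 192 190 190 189 188 190 171 154 157
  130  94 126 104  94  99]
 [192 193 194 196 193 192 190 190 192 188 167 189 187 145 135 124  99  97
   92  86  88  90  89  89]
 [192 192 194 195 175 180 195 166 140 140 111 100 100  92  90  90  90  89
   90  90  90  90  90  90]
 [190 186 150 138 126 103  99  97  90  91  91  90  90  90  90  90  90  91
   90  91  90  91  90  90]
 [100  97  90  87  90  91  90  91  92  91  92  92  91  90  90  91  90  90
   91  90  91  91  90  91]
 [ 90  91  90  91  92  91  92  92  92  91  91  91  90  91  90  90  91  90
   90  91  90  91  90  90]
 [ 92  92  92  92  92  93  92  91  91  90  91  90  91  91  92  91  92  91
   90  90  91  90  90  90]
 [ 92  92  92  92  92  91  91  91  93  91  91  91  89  90  90  90  91  91
   90  90  90  90  90  89]]
```

Run:
```python
from h import *
for n in("scene","side"):
    a=cv2.imread(f"pics/{n}2.png" if n=="side" else "pics/scene0.png");b=read_camera(n)
    k=(cv2.absdiff(cv2.medianBlur(a,3),cv2.medianBlur(b,3)).max(2)>35).astype(np.uint8);k=cv2.morphologyEx(k,cv2.MORPH_OPEN,np.ones((2,2)))
    c,l,st,ce=cv2.connectedComponentsWithStats(k)
    print(n)
    for i in range(1,c):
        if st[i,4]>12: print(st[i],onz(camera_model(n),ce[i],0).round(0)[:2],a[l==i].mean(0).round(),b[l==i].mean(0).round())
```

```text
scene
[252   0   5   5  14] [-1531.  -913.] [ 97. 108. 119.] [37. 48. 52.]
[269   0  42  46 207] [-1291.  -542.] [34. 55. 57.] [ 58.  97. 100.]
[289   5   8   9  27] [-1505.  -590.] [60. 73. 88.] [126. 144. 157.]
[159  10  17  64 273] [ -515. -1039.] [74. 82. 87.] [143. 156. 168.]
[261  13   7  11  26] [-1245.  -708.] [113. 118. 118.] [32. 45. 47.]
[146  31   9   2  18] [ -690. -1281.] [31. 32. 33.] [59. 61. 63.]
[148  35  11   2  22] [ -642. -1226.] [66. 69. 71.] [32. 33. 35.]
[308  49   9   7  32] [-846. -221.] [30. 44. 46.] [52. 85. 88.]
[159  50   6   9  39] [ -431. -1022.] [37. 39. 40.] [ 93. 102. 109.]
[325  51   4  10  32] [-831. -126.] [27. 51. 92.] [27. 43. 55.]
[151  56   6   4  19] [ -364. -1035.] [65. 70. 73.] [106. 116. 122.]
[287  58   5   7  27] [-661. -302.] [112. 116. 116.] [31. 43. 43.]
[158  60   6  13  61] [-295. -944.] [186. 199. 208.] [ 99. 108. 114.]
[323  64   5   9  28] [-668.  -87.] [146. 147. 146.] [79. 86. 87.]
[288  72   3  10  27] [-485. -235.] [78. 86. 91.] [32. 49. 49.]
[203  95  85  23 835] [ -91. -301.] [ 94. 136.  69.] [54. 77. 42.]
[163 114  28   8
[... 2077 characters left out ...]
. 220.]
[288 237   5  13  27] [ 597. -166.] [115. 125. 132.] [77. 83. 87.]
[254 239  15   2  30] [ 518. -125.] [144. 155. 166.] [197. 210. 221.]
[273 238   8  23  74] [ 552. -180.] [155. 166. 175.] [207. 219. 229.]
[266 241   7  17  48] [ 529. -170.] [127. 137. 146.] [79. 86. 89.]
[337 241   5   5  21] [ 742. -211.] [134. 144. 152.] [187. 199. 208.]
[298 243   7   8  27] [ 626. -189.] [113. 126. 130.] [165. 183. 189.]
[293 251  16  16  50] [ 603. -235.] [170. 182. 193.] [ 93. 101. 107.]
[305 252   6   6  19] [ 630. -225.] [86. 95. 98.] [136. 151. 155.]
[   0  256  184  128 6785] [ -61. -304.] [ 91. 131.  71.] [52. 75. 41.]
[329 258   4   6  20] [ 684. -266.] [160. 172. 183.] [205. 219. 228.]
```

```bash
python3 -c "
from workcell import *
print(finish_job())"
```

```text
the job is handed in; nothing more can be done
None
```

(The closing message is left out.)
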